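# Turn over the centre leaf of the bit case

## Task

The bit and socket case lies open on the bench, its hinged centre leaf on the right-hand half hiding the sockets. With the fingertips only, push the leaf up from under its tab, swing it steadily over the spine and press it down until it lies fully flat on the left-hand half, then take the hand away. Do not grip or flick the leaf, press it only gently, do not lift the case or shove it along, and leave the things around it alone.

Things in the scene. Friction and masses are not known exactly. Their poses are not given: they have to be found in the camera images.
- case: The open case, black plastic, loose, 1.4 kg: two trays side by side, 200 mm along the spine (its x, which points away from the robot within 0.5 rad), 226 mm across (y, to the left), rims 40 mm high. Origin: middle of the underside, on the bench. Outer long walls at y = -113 and +113 mm, each with two grey latches 6 mm proud, 66 mm either side of a middle notch for the tab. All else lies below the rims.
- spine (a point): Middle of the spine, on the hinge axis of the leaf, 40 mm above the bench; axes as the case's: x along the hinge, y to the left half (which holds a ratchet), z up. The right half, at y below 0, holds the sockets.
- leaf (a joint): Angle of the centre leaf about the spine, rad: 0 = flat on the right half (case -y), 1.57 = upright, 3.14 = flat on the left half (+y); a stop at each end. It starts flat or up to 0.4 rad open. The hinge is stiff: the leaf stays at any angle where it is left, and takes about 1 to 3 N at the tab to move.
- leaf_mid (a point): Middle of the leaf, 56 mm from the hinge axis. The leaf is a grey plastic frame with rows of steel driver bits clipped in both faces, 186 mm along the spine, from 6 to 106 mm from the hinge axis, 12 mm thick, centred on the hinge plane, 0.22 kg. Axes as tab.
- tab (a point): Middle of the outer edge of the leaf's finger tab, at mid-thickness, 135 mm from the hinge axis. The tab is a plain plate, 56 mm along the spine, 6 mm thick, in the middle of the leaf's free edge; it overhangs the case's wall by 22 mm, 37 mm clear of the bench when flat. Axes turn with the leaf: x along the spine, y from the tab's edge to the hinge, z normal to the leaf (up at 0, down at 3.14).
- voltage_tester: Bystander: yellow plastic pen voltage tester, 136 mm long, 26 mm wide, 24 mm high, lying on the bench beyond the left half. Origin: underside, near mid-length; x towards its tip.
- plug_top: Bystander: red three-pin plug top, 50 mm square by 24 mm, lying on its back with its 21 mm pins up, near the far right corner of the case. Origin: centre of the underside.
- pliers: Bystander: small stainless pliers, 145 mm long, 46 mm wide, 10 mm thick, lying beyond the far end of the case. Origin: underside, mid-length; x towards the jaws.

How it is judged:
On the way:
1. the leaf has been swung up past upright (value of joint leaf above 1.65 rad).
At the end, for the whole second after the job is handed in: The leaf rests on the left half within 4 degrees (0.07 rad) of flat and is still; the case is still, level on the bench and within 30 mm of where it lay (value of joint leaf above 3.07 rad and velocity of joint leaf between -0.05 and 0.05 rad/s and distance of case from where it was at the start of the episode below 0.03 m and height (world z) of case below 0.006 m and angle between case's own z axis and vertical below 0.05 rad and linear speed of case below 0.02 m/s); the robot touches nothing.
It fails at once if the leaf is taken between the fingers (z of the grasp point in the frame of tab between -0.005 and 0.005 m and y of the grasp point in the frame of tab between -0.02 and 0.13 m and x of the grasp point in the frame of tab between -0.1 and 0.1 m and ((y of the grasp point in the frame of tab above -0.005 m and contact force between the fingers and case above 0.5 N) or contact force between the fingers and case above 12 N)).
It fails at once if the leaf or case is pressed or squeezed with more than 50 N (contact force between any of the fingers, the arm and case above 50 N).
It fails at once if the leaf is flicked or slammed (faster than 5 rad/s) (velocity of joint leaf above 5 rad/s or velocity of joint leaf below -5 rad/s).
It fails at once if the case is lifted or tipped off the bench, or shoved more than 40 mm (height (world z) of case above 0.012 m or angle between case's own z axis and vertical above 0.12 rad or distance of case from where it was at the start of the episode above 0.04 m).
It fails at once if the voltage tester, plug top or pliers is moved more than 20 mm (distance of any of voltage_tester, plug_top, pliers from where it was at the start of the episode above 0.02 m).
It also fails if it takes over 48 s, if anything falls off the work surface, if the arm or the gripper's body presses on something with over 40 N, if the wrist force passes 120 N, or if a joint passes its speed limit or range.

## Robot

A 6-joint arm with a two-finger parallel gripper is mounted at the origin on the work surface. World frame = base frame: x ahead of the robot, y to its left, z up, the work surface at z = 0. Lengths are in m, angles in rad, forces in N, time in s.
With the tool pointing down it reaches from about 0.375 to 0.9 m from the base axis. Payload 3.1 kg.
Tool frame: the origin (TCP) lies midway between the tips of the shut fingers; the grasp point (between the pads) lies 19 mm behind it; x points along the fingers, z is the direction in which the jaws open and shut, and the axes are right-handed (so a half turn about x gives the same grasp; the last joint's range is limited). The gripper opens to 85 mm and grips with 20 to 120 N. Pads are 22 mm wide; open, the fingers measure 114 mm over their backs; the gripper's body (76 mm by 85 mm) begins 54 mm behind the grasp point. The pads swing forward as they close: fully open they stand 13 mm farther back than shut.
Start: joints at [-1.425, 0.527, 1.433, -0, 1.181, -0.178], TCP at [0.199, -0.592, 0.231] pointing down, gripper open.
Joint ranges: [-3.08, 3.08], [-0.75, 2.2], [0.22, 2.44], [-1.43, 4.57], [0, 2.65], [-2.85, 2.85]. Speed limits (rad/s): [2.79, 2.79, 3.14, 3.14, 3.14, 3.14].

## Interface

Orientations are given as a unit quaternion [x, y, z, w].
In Python, from station import status, snapshot, camera_params, ticket gives the robot as it stands.
- The arm moves only by the tool arm_command, never from a script. Its argument "series" is a list that holds one entry, the list of rows, each a list of 4 numbers: the shift along the tool's x, y, z in mm, then the turn about the tool's x in rad. A call has 1 to 10 rows; each row shifts and turns the commanded pose from where the row before left it, along the tool's axes as they then stand; what a row does not reach is not made up. A row lasts 1/10 s, in which the tool goes at most 50 mm and 8.59 degrees, less where a joint would pass 70% of its speed; a pose out of reach is approached as far as the arm can. A call is refused whole if a number of a shift passes 50 or a number of a turn 0.15, either way. A call with a gripper value outside its range is refused whole. "jaw" is the opening in per cent of the stroke, from 0 (shut) to 100 (fully open), set as the call begins (left out, the last holds). The fingers move at their own pace and stop on an object; "force" is the grip in N (left out, the last holds). Time passes only in rows, so rows that do not move let the fingers close. It gives the time, the measured TCP pose, the force and the opening at its end, in the units of the state.
- status.sense(): the state, without advancing time (a new reading comes with each control period).
- snapshot(name): name is "side" or "top" or "wrist"; returns the picture (384x512x3 uint8, red, green, blue); there is no depth.
- camera_params(name): a dict with "fovy" (degrees; the focal length in pixels is half the picture's height over the tangent of half this angle, whatever the lens; pixels are square), "cx", "cy" (the principal point, pixels), "extrinsics" (4x4, takes a point from camera to world coordinates); the wrist camera has in their place "mount" (4x4, takes a point from camera to tool coordinates, whose origin is the TCP and whose axes are the tool frame's). Camera axes: x right, y down, z forward; pixel columns grow to the right and rows downward; lengths in m; the calibration is good to about 2 mm. A picture is of the moment at which its call begins: read the wrist's pose just before it. camera_params takes no time and is no camera call.
- ticket.sign_off(): hands the job in, once; it reports no verdict.
The state is a dict: "t": time; "q": joint angles; "qd": joint speeds; "tau": joint torques, N m; "tcp_pos": TCP position; "tool_rot": TCP orientation; "force": force on the tool from outside, world axes, zero at the start; "ft_torque": the same for the moment, N m; "finger_gap": opening from 0.0 (shut) to 1.0 (fully open).
Only numpy, scipy, OpenCV 4.12 (cv2) and the standard library are available. Lean on these libraries where they do the work, as an engineer would, in place of code of your own. Each camera call takes 0.05 s, during which the arm holds its last target. There are 200 camera calls.

## Working session

There is one attempt and no reset: what is moved stays moved. The work goes in short steps, Python scripts to look and compute and a tool call to move; the robot and the scene stay as the last step left them, time stands still between calls to the robot, and variables do not carry over. Pictures are saved under pics/ and viewed, about 8 in all and at most 12, crops included, and the job is handed in when it is done.

Besides the shell and the picture viewer there is one more tool, called after ">>>" as name([rows], argument=value, ...), one row to a line, values as JSON. arm_command: Moves the arm, as the interface text tells. Its arguments: {"type":"object","properties":{"series":{"type":"array"},"jaw":{"type":"number"},"force":{"type":"number"}},"required":["series"]}

```bash
ls; mkdir -p pics; python3 - <<'E'
from station import *
import cv2,numpy as np
np.set_printoptions(precision=4,suppress=True)
print(status.sense())
for n in ("side","top","wrist"):
    p=camera_params(n); print(n,p)
    if n!="wrist":
        cv2.imwrite(f"pics/{n}0.png",cv2.resize(snapshot(n)[:,:,::-1],(800,600),interpolation=cv2.INTER_CUBIC))
E
```

```text
pics
{'t': 0.0, 'q': array([-1.4255,  0.5285,  1.4339,  0.    ,  1.1814, -0.1785]), 'qd': array([-0.0011, -0.0012, -0.0008, -0.0005,  0.0008, -0.0002]), 'tau': array([  0.0015, -44.2347, -17.8026,  -0.0001,   0.0084,   0.    ]), 'tcp_pos': array([ 0.1988, -0.5918,  0.2303]), 'tool_rot': array([ 0.4134,  0.5746, -0.4123,  0.5735]), 'force': array([-0.2194, -0.0559,  0.1316]), 'ft_torque': array([ 0.0036, -0.0183, -0.0016]), 'finger_gap': 0.9982792453468452}
side {'fovy': 44.21306812377008, 'cx': 252.09782698253343, 'cy': 190.8345646611215, 'extrinsics': array([[ 0.9374, -0.1758,  0.3007,  0.3038],
       [-0.3483, -0.4641,  0.8144, -0.8499],
       [-0.0036, -0.8682, -0.4963,  0.6087],
       [ 0.    ,  0.    ,  0.    ,  1.    ]])}
top {'fovy': 45.73305695795574, 'cx': 258.7068939557945, 'cy': 194.66754294815948, 'extrinsics': array([[ 0.0153, -0.9911,  0.1319,  0.5236],
       [-0.9999, -0.0143,  0.0086,  0.0122],
       [-0.0066, -0.132 , -0.9912,  0.9283],
       [ 0.    ,  0.    ,  0.    ,  1.    ]])}
wrist {'fovy': 59.83814908537887, 'cx': 259.39762924942755, 'cy': 193.90873572056174, 'mount': array([[ 0.0006, -0.2971,  0.9548, -0.1432],
       [ 0.0005, -0.9548, -0.2971,  0.0752],
       [ 1.    ,  0.0006, -0.0004,  0.0007],
       [ 0.    ,  0.    ,  0.    ,  1.    ]])}
```

View pics/top0.png

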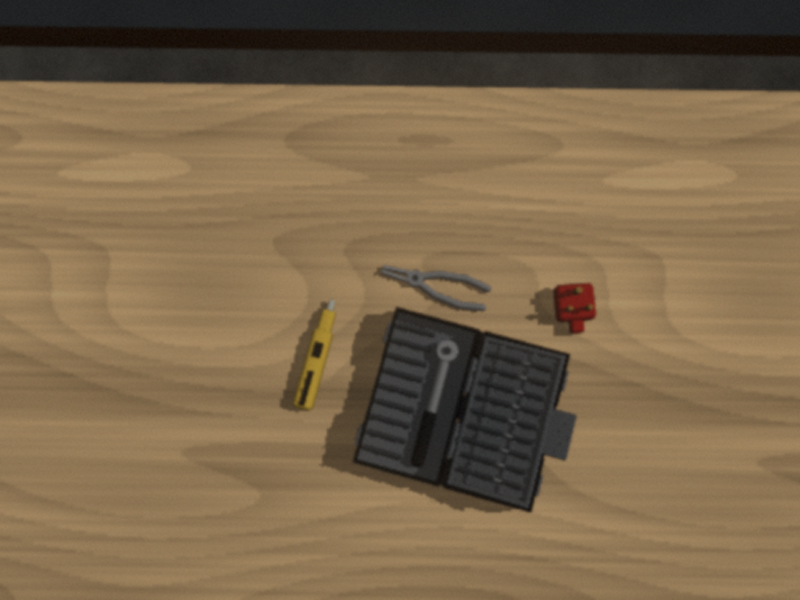

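View pics/side0.png

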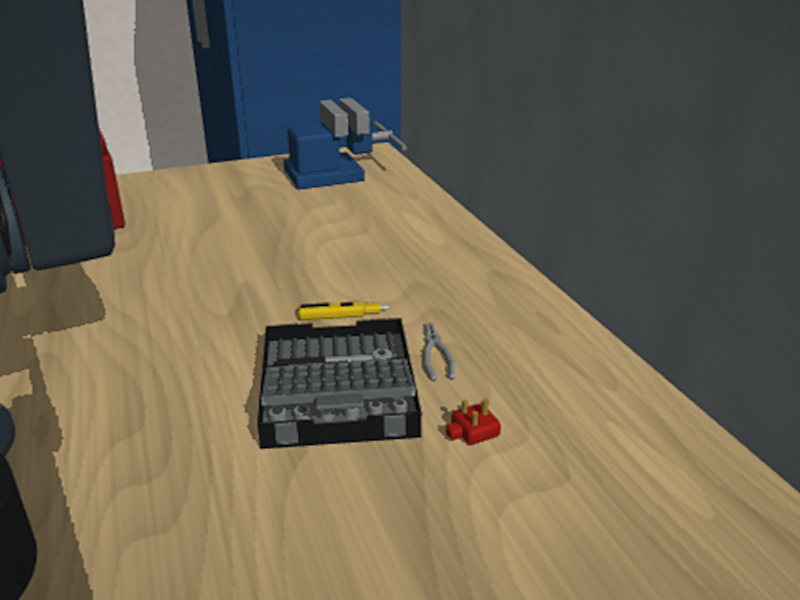

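The top view shows the case rim corners at about (397,309), (568,354), (531,510) and (356,462), and the tab's outer corners at (577,414) and (564,459). In the side view the front rim runs from (262,421) to (418,405), with sockets visible under the leaf, so it starts partly open. I'll fit the pose from both views.

```bash
cat > h.py <<'E'
import numpy as np,cv2
from station import *
from scipy.spatial.transform import Rotation as R
np.set_printoptions(precision=4,suppress=True)
def proj(n,P,T=None):
    p=camera_params(n); E=p["extrinsics"] if T is None else T@p["mount"]
    f=192/np.tan(np.radians(p["fovy"])/2); c=(np.atleast_2d(P)-E[:3,3])@E[:3,:3]
    return np.c_[f*c[:,0]/c[:,2]+p["cx"],f*c[:,1]/c[:,2]+p["cy"]]
def case2w(v,P):
    P=np.atleast_2d(P); c,s=np.cos(v[2]),np.sin(v[2])
    return np.c_[v[0]+c*P[:,0]-s*P[:,1],v[1]+s*P[:,0]+c*P[:,1],P[:,2]]
def leafpt(x,r,n,th): # case frame, n along leaf normal (up at 0)
    return [x,-r*np.cos(th)+n*np.sin(th),.04+r*np.sin(th)+n*np.cos(th)]
E
python3 - <<'E'
from h import *
from scipy.optimize import least_squares
rim=[[.1,.113,.04],[.1,-.113,.04],[-.1,-.113,.04],[-.1,.113,.04]]
top=np.array([[397,309],[568,354],[531,510],[356,462],[577,414],[564,459]])/1.5625
side=np.array([[404,319],[419,405],[262,421],[267,327],[362,397],[316,398]])/1.5625
def res(v,w=0):
    tb=[leafpt(.028,.135,.003,v[3]),leafpt(-.028,.135,.003,v[3])]
    P=case2w(v,rim+tb)
    return np.r_[(proj("top",P)-top).ravel(),(proj("side",P)-side).ravel()]
s=least_squares(res,[.5,-.1,-.3,.2],loss="soft_l1");v=s.x
print(v);print(res(v).reshape(-1,2)*1.5625)
# two-view triangulation of rim corners+tab
pt,ps=[camera_params(n) for n in("top","side")]
def M(p):
    f=192/np.tan(np.radians(p["fovy"])/2);K=np.array([[f,0,p["cx"]],[0,f,p["cy"]],[0,0,1]])
    return K@np.linalg.inv(p["extrinsics"])[:3]
X=cv2.triangulatePoints(M(pt),M(ps),top.T.copy(),side.T.copy());print((X[:3]/X[3]).T)
print("tab",case2w(v,leafpt(0,.135,0,v[3])))
E
```

```text
[ 0.5155 -0.0538 -0.2544  0.2783]
[[-1.1568 -4.051 ]
 [ 2.5074 -1.3126]
 [ 0.3598  1.9041]
 [-3.9176 -0.924 ]
 [-0.1324 -0.9121]
 [ 1.5477  0.8573]
 [-2.5642 -3.3843]
 [ 2.7151  5.3617]
 [-5.2367  0.4017]
 [-1.1079 -3.8396]
 [ 1.119  -1.0826]
 [-0.8687  1.0263]]
[[ 0.64    0.0278  0.0352]
 [ 0.5818 -0.184   0.0456]
 [ 0.3945 -0.1382  0.0396]
 [ 0.4466  0.076   0.0363]
 [ 0.5088 -0.186   0.079 ]
 [ 0.4571 -0.1699  0.0799]]
tab [[ 0.4828 -0.1794  0.0771]]
```

```bash
cat >> h.py <<'E'
V=[.5155,-.0538,-.2544]
def rep(tgt=None):
    s=status.sense(); A=R.from_quat(s["tool_rot"]).as_matrix(); c,sn=np.cos(V[2]),np.sin(V[2]); C=np.array([[c,-sn,0],[sn,c,0],[0,0,1]])
    p=C.T@(s["tcp_pos"]-[V[0],V[1],0])
    print("t",s["t"],"tcp case mm",p*1e3,"gap",s["finger_gap"]); print("tool axes in case (cols x,y,z)\n",C.T@A); print("force case",C.T@s["force"])
    if tgt is not None: print("shift in tool mm",(C@A).T@[0,0,0] if 0 else A.T@C@(np.array(tgt)/1e3-p)*1e3)
E
python3 - <<'E'
from h import *
rep([0,-185,200])
E
```

```text
t 0.1 tcp case mm [-171.1138 -600.4631  230.4174] gap 1.0019218380554138
tool axes in case (cols x,y,z)
 [[-0.0008  0.8375  0.5465]
 [ 0.0018  0.5465 -0.8375]
 [-1.      0.0003 -0.002 ]]
force case [ 0.8675 -0.7959 -1.0098]
shift in tool mm [  31.0424  370.3397 -254.3613]
```

>>> arm_command([
  [[0,0,0,-0.142],[0,0,0,-0.142],[0,0,0,-0.142],[0,0,0,-0.142],[0,0,0,-0.142],[0,0,0,-0.142],[0,0,0,-0.141],[0,30,15,0],[0,35,15,0],[0,35,15,0]],
], jaw=0)

```text
t: 1.1
tcp_pos: [0.2678, -0.5059, 0.2307]
tool_rot: [0.09, 0.701, -0.09, 0.701]
force: [0.6, 0.7, 0.5]
finger_gap: 0.004
```

>>> arm_command([
  [[5,35,15,0],[5,35,15,0],[5,35,15,0],[5,35,15,0],[5,35,15,0],[5,35,15,0],[0,35,15,0],[0,30,15,0],[0,30,6,0],[0,0,0,0]],
])

```text
t: 2.1
tcp_pos: [0.4668, -0.2398, 0.2008]
tool_rot: [0.089, 0.702, -0.087, 0.701]
force: [0.1, 0.1, -0.2]
finger_gap: 0.002
```

```bash
python3 - <<'E'
from h import *
rep([0,-160,40])
s=status.sense();T=np.eye(4);T[:3,:3]=R.from_quat(s["tool_rot"]).as_matrix();T[:3,3]=s["tcp_pos"]
im=snapshot("wrist")[:,:,::-1].copy()
im=cv2.resize(im,(768,576))
th=.28
L=[leafpt(x,r,3,0) for x,r in[]]
rim=[[.1,.113,.04],[.1,-.113,.04],[-.1,-.113,.04],[-.1,.113,.04]]
tab=[leafpt(x,.135,.003,th) for x in(-.028,.028)]
for P in case2w(V,rim+tab):
    u=proj("wrist",P,T)[0]*1.5; print(u); cv2.circle(im,tuple(int(a) for a in u),4,(0,0,255),1)
cv2.imwrite("pics/w1.png",im)
E
```

```text
t 2.1 tcp case mm [  -0.3021 -192.2792  200.839 ] gap 0.0016399741569391015
tool axes in case (cols x,y,z)
 [[-0.0017 -0.0048  1.    ]
 [ 0.0019  1.      0.0048]
 [-1.      0.0019 -0.0017]]
force case [ 0.0858  0.1001 -0.1957]
shift in tool mm [160.8995  31.9692   0.7313]
[ 619.349  -404.4538]
[564.2974 129.169 ]
[218.3969 127.2484]
[ 170.1372 -406.4872]
[336.3964 159.383 ]
[446.025  159.9983]
```

View pics/w1.png

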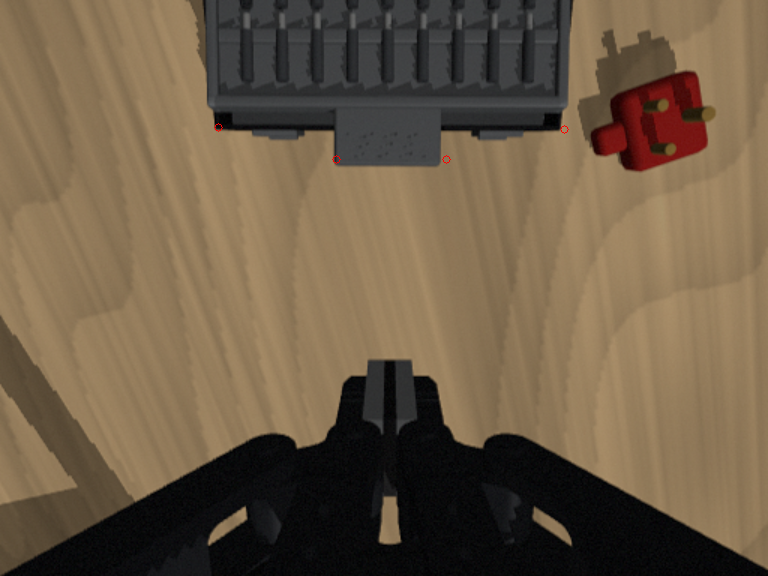

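The wrist view agrees with the fit: the tab's outer edge runs from (336,165) to (441,165), where I predicted (336,159) to (446,160), so it is within about 3 mm. The shut fingers are centred on the tab. I'll go down outboard of it.

>>> arm_command([
  [[25,3,0,0],[30,3,0,0],[30,3,0,0],[30,3,0,0],[25,3,0,0],[15,5,0,0],[5,5,0,0],[0,3,0,0],[0,3,0,0],[0,0,0,0]],
])

```text
t: 3.15
tcp_pos: [0.4745, -0.2137, 0.0423]
tool_rot: [0.089, 0.701, -0.09, 0.702]
force: [-0.5, -0.6, -0.6]
finger_gap: -0.002
```

>>> arm_command([
  [[0,4,0,0],[0,4,0,0],[0,4,0,0],[-1,3,0,0],[-2,2,0,0],[-2,1,0,0],[-3,1,0,0],[-3,1,0,0]],
])

```text
t: 3.95
tcp_pos: [0.4791, -0.1941, 0.0526]
tool_rot: [0.09, 0.701, -0.09, 0.701]
force: [0.4, -0.3, 0.1]
finger_gap: -0.001
```

```bash
python3 -c "
from h import *
rep()"
```

```text
t 3.95 tcp case mm [   0.0444 -144.9686   52.6058] gap -0.0007412982848596579
tool axes in case (cols x,y,z)
 [[ 0.0002 -0.0003  1.    ]
 [-0.0001  1.      0.0003]
 [-1.     -0.0001  0.0002]]
force case [ 0.4295 -0.1672  0.0688]
```

>>> arm_command([
  [[2,1,0,0],[0,1,0,0],[0,1,0,0],[-1,1,0,0],[-2,1,0,0],[-2,1,0,0]],
])

```text
t: 4.55
tcp_pos: [0.4803, -0.19, 0.0553]
tool_rot: [0.088, 0.702, -0.09, 0.701]
force: [-2.7, -7.9, -0.6]
finger_gap: 0.002
```

>>> arm_command([
  [[-2,1,0,0],[-3,1,0,0],[-3,1,0,0],[-3,1,0,0]],
])

```text
t: 4.95
tcp_pos: [0.4814, -0.1864, 0.0665]
tool_rot: [0.088, 0.701, -0.09, 0.702]
force: [-3.3, -6.7, -0.8]
finger_gap: 0.003
```

>>> arm_command([
  [[-3,1,0,0],[-4,1,0,0],[-4,2,0,0]],
])

```text
t: 5.25
tcp_pos: [0.4825, -0.1822, 0.0775]
tool_rot: [0.088, 0.701, -0.09, 0.702]
force: [-3.3, -5.9, -0.1]
finger_gap: 0.003
```

```bash
python3 - <<'E'
from h import *
rep()
for n in("side","top"):
    im=snapshot(n)[:,:,::-1]; cv2.imwrite(f"pics/{n}2raw.png",im)
a=cv2.resize(cv2.imread("pics/side2raw.png")[170:310,130:330],(800,560),interpolation=cv2.INTER_CUBIC)
cv2.imwrite("pics/s2.png",a)
E
```

```text
t 5.25 tcp case mm [   0.3205 -132.5499   77.4806] gap 0.0033938693636429693
tool axes in case (cols x,y,z)
 [[ 0.0006 -0.0011  1.    ]
 [-0.0023  1.      0.0011]
 [-1.     -0.0023  0.0006]]
force case [-1.7342 -6.5327 -0.1213]
```

View pics/s2.png

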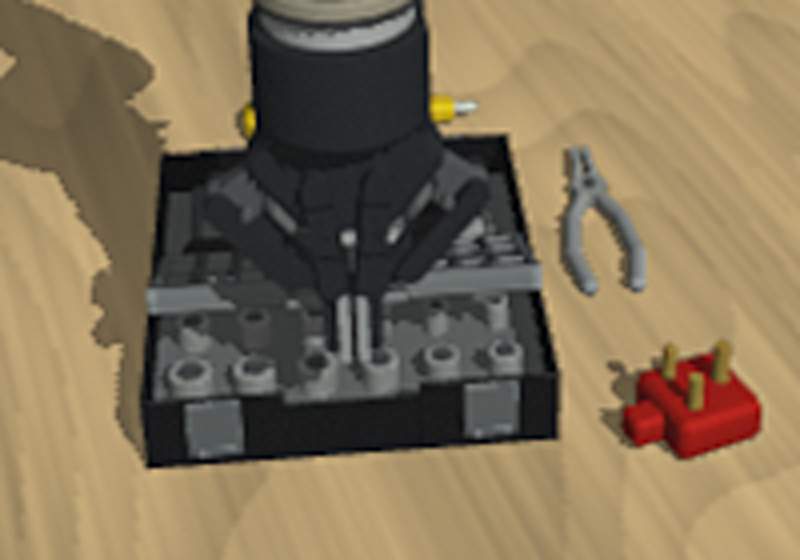

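The leaf is now at about 0.45 rad. The case's front bottom corner is still at about (261,447) on the 800-wide scale, against (261,446) at the start, so it hasn't slid. I'll follow the arc.

>>> arm_command([
  [[-4,3.5,0,0],[-4,3.5,0,0],[-4,3.5,0,0],[-4.5,4,0,0],[-4.5,4,0,0],[-4.5,4,0,0]],
])

```text
t: 5.95
tcp_pos: [0.4892, -0.1625, 0.1042]
tool_rot: [0.087, 0.7, -0.091, 0.703]
force: [-5.0, -11.5, 6.6]
finger_gap: 0.0
```

>>> arm_command([
  [[-4,4,0,0],[-3,4,0,0],[-3,4,0,0],[-3,4,0,0],[-3,4,0,0],[-3,4,0,0],[-2.5,4,0,0],[-2.5,4,0,0]],
])

```text
t: 6.75
tcp_pos: [0.4976, -0.1299, 0.128]
tool_rot: [0.088, 0.7, -0.091, 0.703]
force: [-0.9, -5.9, 4.0]
finger_gap: 0.002
```

```bash
python3 - <<'E'
from h import *
rep()
for n in("side","top"):
    im=snapshot(n)[:,:,::-1]; cv2.imwrite(f"pics/{n}3raw.png",im)
a=cv2.resize(cv2.imread("pics/side3raw.png")[170:310,130:330],(600,420),interpolation=cv2.INTER_CUBIC)
cv2.imwrite("pics/s3.png",a)
E
```

```text
t 6.75 tcp case mm [  1.8682 -78.1432 128.042 ] gap 0.0018686407224201278
tool axes in case (cols x,y,z)
 [[ 0.0045 -0.0007  1.    ]
 [-0.003   1.      0.0007]
 [-1.     -0.003   0.0045]]
force case [ 0.5797 -5.9367  4.0208]
```

View pics/s3.png

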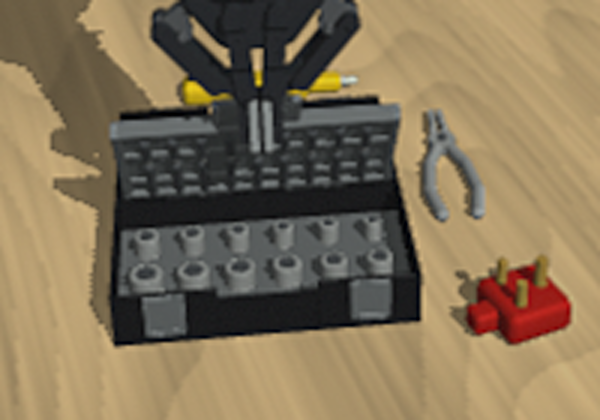

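The leaf is at about 1.1 rad, and the case corner has moved by no more than a pixel or two. I'll carry on past upright.

>>> arm_command([
  [[-2,4.5,0,0],[-2,4.5,0,0],[-2,4.5,0,0],[-2,4.5,0,0],[-2,4.5,0,0],[-2,4.5,0,0],[-2,4.5,0,0],[-2,4.5,0,0],[-2,4.5,0,0],[-2,4.5,0,0]],
])

```text
t: 7.85
tcp_pos: [0.5068, -0.0834, 0.1466]
tool_rot: [0.09, 0.702, -0.089, 0.701]
force: [-0.4, -1.2, -1.0]
finger_gap: 0.003
```

>>> arm_command([
  [[-2,4.5,0,0],[-2,4.5,0,0],[-2,5,0,0],[-2,5,0,0],[0,5,0,0],[0,5,0,0],[0,5,0,0],[0,5,0,0],[1,5,0,0]],
])

```text
t: 8.75
tcp_pos: [0.5186, -0.0412, 0.1538]
tool_rot: [0.09, 0.701, -0.09, 0.701]
force: [-2.3, -2.0, 1.2]
finger_gap: 0.003
```

```bash
python3 - <<'E'
from h import *
rep()
for n in("side","top"):
    im=snapshot(n)[:,:,::-1]; cv2.imwrite(f"pics/{n}4raw.png",im)
a=cv2.resize(cv2.imread("pics/side4raw.png")[150:310,130:330],(600,480),interpolation=cv2.INTER_CUBIC)
cv2.imwrite("pics/s4.png",a)
E
```

```text
t 8.75 tcp case mm [ -0.1817  13.0124 153.7777] gap 0.0032311208258595037
tool axes in case (cols x,y,z)
 [[-0.0002 -0.0004  1.    ]
 [ 0.0001  1.      0.0004]
 [-1.      0.0001 -0.0002]]
force case [-1.7387 -2.5119  1.2286]
```

View pics/s4.png

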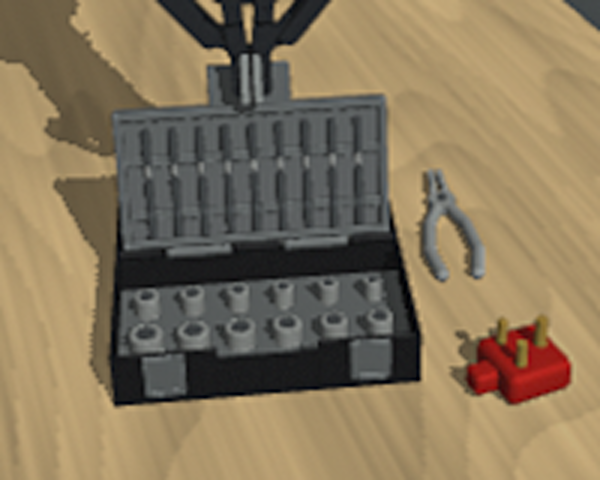

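The leaf is past upright, at about 1.8 rad, with the fingertips resting on the tab at crop (250,95) and the case in place. I'll follow the arc down.

>>> arm_command([
  [[1.5,5.6,0,0],[1.5,5.6,0,0],[1.5,5.6,0,0],[1.5,5.6,0,0],[2.9,5.2,0,0],[2.9,5.2,0,0],[2.9,5.2,0,0],[2.9,5.2,0,0]],
])

```text
t: 9.65
tcp_pos: [0.5295, 0.0007, 0.136]
tool_rot: [0.09, 0.701, -0.089, 0.701]
force: [0.4, -0.0, 1.3]
finger_gap: -0.0
```

>>> arm_command([
  [[3.8,4.5,0,0],[3.8,4.5,0,0],[3.8,4.5,0,0],[3.8,4.5,0,0],[4.7,3.6,0,0],[4.7,3.6,0,0],[4.7,3.6,0,0],[4.7,3.6,0,0]],
])

```text
t: 10.45
tcp_pos: [0.5377, 0.0322, 0.102]
tool_rot: [0.09, 0.701, -0.089, 0.702]
force: [-0.2, 1.7, 2.0]
finger_gap: 0.003
```

>>> arm_command([
  [[5.2,2.6,0,0],[5.2,2.6,0,0],[5.2,2.6,0,0],[5.2,2.6,0,0],[4.5,1.2,0,0],[4.5,1.2,0,0],[4.5,1.2,0,0],[4.5,1.2,0,0]],
])

```text
t: 11.25
tcp_pos: [0.5413, 0.0462, 0.063]
tool_rot: [0.089, 0.702, -0.09, 0.701]
force: [0.1, -0.1, 0.7]
finger_gap: 0.004
```

```bash
python3 - <<'E'
from h import *
rep()
E
```

```text
t 11.25 tcp case mm [ -0.2172 103.264   62.9867] gap 0.004029620359712853
tool axes in case (cols x,y,z)
 [[-0.0003 -0.0004  1.    ]
 [-0.0002  1.      0.0004]
 [-1.     -0.0002 -0.0003]]
force case [ 0.1097 -0.0514  0.7407]
```

>>> arm_command([
  [[3,0.5,0,0],[3,0.5,0,0],[3,0,0,0],[2,0,0,0],[2,0,0,0],[1,0,0,0],[1,0,0,0]],
])

```text
t: 11.95
tcp_pos: [0.5416, 0.0472, 0.0483]
tool_rot: [0.09, 0.701, -0.09, 0.701]
force: [0.1, 0.9, 0.0]
finger_gap: 0.003
```

>>> arm_command([
  [[1,0,0,0],[1,0,0,0],[1,0,0,0]],
])

```text
t: 12.25
tcp_pos: [0.5417, 0.0472, 0.0459]
tool_rot: [0.09, 0.701, -0.09, 0.701]
force: [-2.0, 1.1, 12.3]
finger_gap: 0.003
```

>>> arm_command([
  [[0.5,0,0,0],[0.5,0,0,0],[0,0,0,0],[0,0,0,0]],
])

```text
t: 12.65
tcp_pos: [0.5417, 0.0472, 0.0459]
tool_rot: [0.089, 0.701, -0.09, 0.702]
force: [-1.7, 0.8, 11.0]
finger_gap: 0.0
```

The tip has stopped hard at 45.9 mm, and the frame top when flat should be at 46 mm. I'll back off and look.

>>> arm_command([
  [[-3,0,0,0],[-8,0,0,0],[-15,0,0,0],[-25,0,0,0],[-30,-10,0,0],[-30,-20,0,0],[-20,-30,0,0],[-5,-40,0,0],[0,-40,0,0],[0,-40,0,0]],
])

```text
t: 13.65
tcp_pos: [0.496, -0.1284, 0.1812]
tool_rot: [0.089, 0.701, -0.09, 0.702]
force: [0.6, -0.0, 0.8]
finger_gap: 0.004
```

>>> arm_command([
  [[0,-40,0,0],[0,-40,0,0],[0,-40,0,0],[0,-40,0,0],[0,-30,0,0],[0,-20,0,0],[0,0,0,0],[0,0,0,0]],
])

```text
t: 14.45
tcp_pos: [0.4432, -0.3298, 0.1803]
tool_rot: [0.09, 0.702, -0.09, 0.701]
force: [-0.2, -0.2, -0.1]
finger_gap: 0.001
```

```bash
python3 - <<'E'
from h import *
rep()
t,s=snapshot("top")[:,:,::-1].copy(),snapshot("side")[:,:,::-1].copy()
out=[]
for n,im,(r0,r1,c0,c1) in(("top",t,(170,340,190,400)),("side",s,(170,310,130,330))):
    im=cv2.resize(im,None,fx=4,fy=4,interpolation=cv2.INTER_CUBIC)
    for th,col in((3.14,(0,0,255)),(2.97,(0,255,0))):
        P=[leafpt(x,.135,-.003,th) for x in(-.028,.028)]+[leafpt(x,.106,-.006,th) for x in(-.093,.093)]
        for u in proj(n,case2w(V,P)): cv2.circle(im,tuple(int(a*4+2) for a in u),4,col,1)
    P=[[x,y,.04] for x in(-.1,.1) for y in(-.113,.113)]
    for u in proj(n,case2w(V,P)): cv2.circle(im,tuple(int(a*4+2) for a in u),4,(255,255,0),1)
    out.append(im[r0*4:r1*4,c0*4:c1*4][:, :])
cv2.imwrite("pics/t5.png",cv2.resize(out[0],(740,600)));cv2.imwrite("pics/s5.png",out[1][:600])
E
```

```text
t 14.45 tcp case mm [  -0.5059 -285.3509  180.2788] gap 0.0006642382558933161
tool axes in case (cols x,y,z)
 [[-0.0008  0.0007  1.    ]
 [ 0.001   1.     -0.0007]
 [-1.      0.001  -0.0008]]
force case [-0.0977 -0.2712 -0.0583]
```

View pics/s5.png

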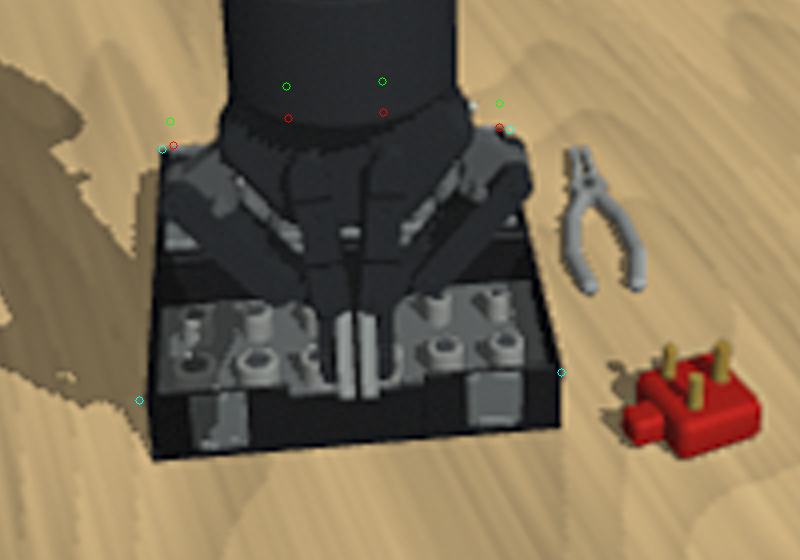

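View pics/t5.png

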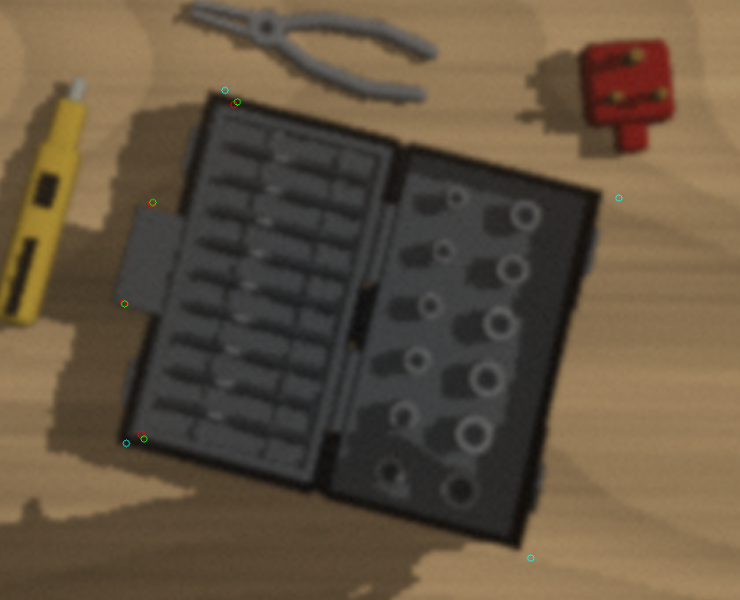

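```bash
python3 -c "
from station import *
print(ticket.sign_off())"
```

```text
the job is handed in; nothing more can be done
None
```

I swung the leaf over the spine with the shut fingertips and pressed it flat on the left half. The hand is clear and the job is handed in at about 14.5 s; sign-off gives no verdict.

- **Method:** The tool can only point straight down, so I pushed the tab's lower outer edge inward and up. I followed its arc past upright, then pressed it down from above. The highest force I read at the end of a move was about 14 N, and about 12 N in the final press; I didn't check the peaks in between.
- **Leaf:** The tip stopped hard at 45.9 mm, and the frame top should be at 46 mm when flat. In the last side view the frame corners I could see sat on the 3.14 rad prediction rather than the 2.97 one. The arm hid the tab there, so that view is only a partial check.
- **Case:** It slid about 5 mm by the top view, inside the 30 mm limit, and looked level. My overlay marks missed its right-hand corners by about that much, which is partly error in my first pose fit.
- **Surroundings:** The voltage tester, plug top and pliers looked unmoved. The wrist force read about zero with the hand 285 mm to the right of the spine.

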